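# Switch the ball sorting gate to the other chute and release the next lot

## Task

The last lot is done and the next four bearing balls wait behind the slide stop of the sorting station. With a fingertip, press down the red tab on the raised end of the seesaw gate so that it rocks right over its pivot and leans the other way; then push the orange knob of the slide stop to the left until it is fully open, so that all four balls roll down the other chute into its blue bin. Do not touch the balls, and leave the gauges, tools and containers standing about as they are.

Things in the scene. Friction and masses are not known exactly. Their poses are not given: they have to be found in the camera images.
- station: Sorting station fixed on the bench: aluminium base plate 300 x 620 mm, 12 thick. Origin on the bench top; x away from the robot, y to the robot's left, z up (the base plate reaches from x -125 to +175 and y +-310). Along y at x = -60: blue bin, steel chute, seesaw gate, steel chute, blue bin. The infeed channel comes down to the middle of the gate from the far side along y = 0, its highest edge 165 mm above the bench.
- gate (a joint): The seesaw gate: steel trough, 150 mm long along the station's y, 34 wide, rocking on a pivot in the middle, at station (-60, 0, 88) mm with its axis along x. Value in rad: +0.30 = resting with its left (+y) end down, -0.30 = resting with its right end down; it starts at one of these. Top-heavy: under 1 N on the raised end starts it, and past the middle it falls over by itself and stays. The trough walls reach 51 mm above the pivot line.
- tab_left (a point): Centre of the top of the red thumb tab (34 x 34 mm, 4 thick) at the gate's left end, sticking out toward the robot (-x) from the trough's front wall, which stands up 23 mm above the tab, 17 mm behind its centre. Moves with the gate: 131 mm above the bench when this end is up, 98 when down.
- tab_right (a point): The same on the gate's right end.
- slide_stop (a joint): Slide stop across the infeed, a dark steel bar with a tongue in front of the first ball. Value in m: 0 = shut (at the start), 0.040 = fully open against its end; slides along the station's +y, friction 1.5 N, stays where it is left. The balls pass from about 0.028 on.
- stop_knob (a point): Centre of the top of the slide stop's orange knob, an upright cylinder 20 mm across and 30 high on the right end of the bar, 190 mm above the bench. Free on its right (-y) side: push it to the left (+y) to open. The bar under it is 8 mm wide and reaches 10 mm past the knob's centre to the right.
- bin_left (a point): Centre of the inner floor of the left blue bin (inside 94 x 114 mm, walls 62 high, 28 high toward the chute).
- bin_right (a point): Centre of the inner floor of the right blue bin, the same.
- ball0: Steel bearing ball, 25 mm, 64 g; origin at its centre. Number 1 of the four waiting in the infeed behind the stop.
- ball1: Steel bearing ball, 25 mm, 64 g; origin at its centre. Number 2 of the four waiting in the infeed behind the stop.
- ball2: Steel bearing ball, 25 mm, 64 g; origin at its centre. Number 3 of the four waiting in the infeed behind the stop.
- ball3: Steel bearing ball, 25 mm, 64 g; origin at its centre. Number 4 of the four waiting in the infeed behind the stop.
- ring_gauge: Bystander, leave alone: steel ring gauge, 60 mm across, 18 high, bore 27, lying on the base plate behind the left chute; origin underside centre.
- plug_gauge: Bystander, leave alone: steel plug gauge, 32 mm across, 85 high, standing on the base plate behind the right bin; origin underside centre.
- spray_can: Bystander, leave alone: red spray can, 52 mm across, 150 high, standing on the base plate behind the left bin; origin underside centre.
- screwdriver: Bystander, leave alone: screwdriver lying on the base plate behind the left chute and bin; origin on its underside.
- jar: Bystander, leave alone: white jar with blue cap, 60 mm across, 80 high, on the bench to the left; origin underside centre.
- brush: Bystander, leave alone: brush lying on the bench to the left; origin on its underside.
- caliper: Bystander, leave alone: digital caliper, 220 mm long, lying on the bench to the right; origin underside centre.

How it is judged:
By the outcome, as a careful person would: the job done as asked, in the order asked, and still so for the second after the job is handed in, with the robot touching nothing.
It also fails if it takes over 42 s, if anything falls off the work surface, if the arm or the gripper's body presses on something with over 40 N, if the wrist force passes 120 N, or if a joint passes its speed limit or range.

## Robot

A 6-joint arm with a two-finger parallel gripper is mounted at the origin on the work surface. World frame = base frame: x ahead of the robot, y to its left, z up, the work surface at z = 0. Lengths are in m, angles in rad, forces in N, time in s.
With the tool pointing down it reaches from about 0.3 to 0.775 m from the base axis. Payload 14.6 kg.
Tool frame: the origin (TCP) lies at the very end of the fingers, on their centre line; the grasp point (between the pads) lies 19 mm behind it; z points along the fingers, y is the line along which they close (so a half turn about z gives the same grasp; the last joint's range is limited). The gripper opens to 94 mm and grips with 3 to 60 N. Pads are 16 mm wide; open, the fingers measure 119 mm over their backs; the gripper's body (75 mm by 177 mm) begins 78 mm behind the grasp point.
Start: joints at [-1.208, 0.3, 1.521, -0, 1.321, -0.067], TCP at [0.229, -0.5, 0.205] pointing down, gripper open.
Joint ranges: [-3.03, 3.03], [-0.79, 2.21], [0.23, 2.52], [-1.04, 4.18], [0, 3.07], [-2.55, 2.55]. Speed limits (rad/s): [2.22, 2.22, 2.57, 3.14, 3.14, 3.14].

## Interface

Orientations are given as [roll, pitch, yaw] about the fixed x, y, z axes, in that order (R = Rz(yaw) Ry(pitch) Rx(roll)).
In Python, from station import ctrl gives the robot as it stands.
- The arm moves only by the shell command python3 -m pendant 'ROWS' [OPENING] [FORCE]. ROWS is JSON, a list of rows, each a list of 2 entries, a list of its own where there are three numbers: the shift along the world's x, y, z in cm, then the turn about the world's z in rad. A call has 1 to 20 rows; each row shifts and turns the commanded pose from where the row before left it; what a row does not reach is not made up. A row lasts 1/12 s, in which the tool goes at most 41.7 mm and 7.16 degrees, less where a joint would pass 70% of its speed; a pose out of reach is approached as far as the arm can. A call is refused whole if a number of a shift passes 4.17 or a number of a turn 0.125, either way. A call with a gripper value outside its range is refused whole. OPENING is the opening, from 0 (shut) to 1 (fully open), set as the call begins (- or left out, the last holds). The fingers move at their own pace and stop on an object; FORCE is the grip in N (left out, the last holds). Time passes only in rows, so rows that do not move let the fingers close. It gives the time, the measured TCP pose, the force, the opening and the grip force at its end, in the units of the state.
- ctrl.get_obs(): the state, without advancing time (a new reading comes with each control period).
- ctrl.camera(name): name is "scene" or "top" or "wrist"; returns a dict with "color" (384x512x3 uint8, red, green, blue), "intrinsics" (3x3 intrinsics, pixels), "camera_from_world" (4x4, takes a point from world to camera coordinates). Camera axes: x right, y down, z forward; pixel columns grow to the right and rows downward; lengths in m; the calibration is good to about 2 mm. A picture is of the moment at which its call begins. There is no depth.
- ctrl.hand_in(): hands the job in; it is judged then, once.
The state is a dict: "time_s": time; "qpos": joint angles; "joint_vel": joint speeds; "tau": joint torques, N m; "ee_pos": TCP position; "eef_rot": TCP orientation; "force": force on the tool from outside, world axes, zero at the start; "moment": the same for the moment, N m; "grip_width": finger opening in m; "grip_force": force on a finger pad.
Only numpy, scipy, OpenCV 4.12 (cv2) and the standard library are available. Lean on these libraries where they do the work, as an engineer would, in place of code of your own. Each camera call takes 0.05 s, during which the arm holds its last target. There are 200 camera calls.

## Working session

There is one attempt and no reset: what is moved stays moved. The work goes in short steps, Python scripts to look and compute and a shell command to move; the robot and the scene stay as the last step left them, time stands still between calls to the robot, and variables do not carry over. Pictures are saved under pics/ and viewed, at most 10 in all, crops included, and the job is handed in when it is done.

```bash
mkdir -p pics; python3 - <<'E'
from station import ctrl
import cv2
for n in ("scene","top"):
    c=ctrl.camera(n); cv2.imwrite(f"pics/{n}0.png",cv2.resize(c["color"][:,:,::-1],(800,600),interpolation=cv2.INTER_CUBIC))
    print(n,c["intrinsics"].round(1).tolist(),c["camera_from_world"].round(3).tolist())
o=ctrl.get_obs();print(o["time_s"],o["ee_pos"],o["eef_rot"],o["grip_width"])
E
```

```text
scene [[416.1, 0.0, 251.7], [0.0, 416.1, 194.4], [0.0, 0.0, 1.0]] [[-0.409, 0.912, -0.02, 0.221], [0.537, 0.223, -0.814, -0.186], [-0.738, -0.344, -0.581, 1.952], [0.0, 0.0, 0.0, 1.0]]
top [[414.0, 0.0, 259.7], [0.0, 414.0, 191.1], [0.0, 0.0, 1.0]] [[0.0, -1.0, -0.004, 0.007], [-0.997, 0.0, -0.073, 0.551], [0.073, 0.004, -0.997, 1.529], [0.0, 0.0, 0.0, 1.0]]
0.1 [ 0.22910979 -0.49976627  0.20497214] [-3.14060796e+00 -8.32531362e-05  4.29814486e-01] 0.09421919690177893
```

View pics/scene0.png

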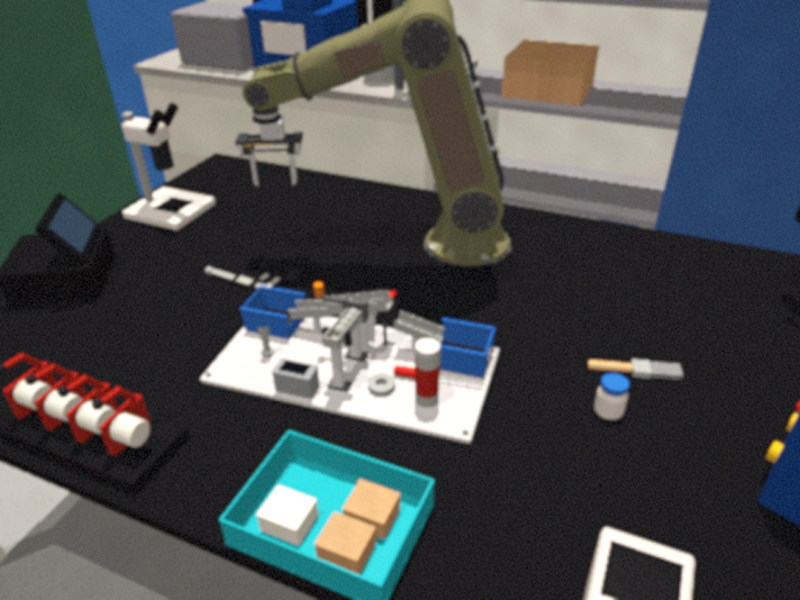

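View pics/top0.png

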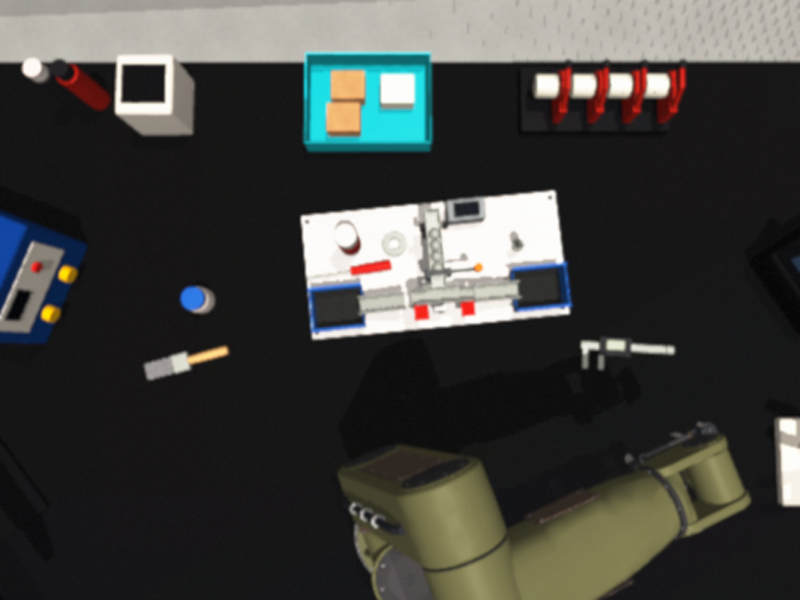

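The scene view shows the base plate, with a red tab at about (391,294) and the orange knob at (318,288). In the top view the tabs are at (421,312) and (467,308), the knob at (478,267), and the plate corners at (302,215), (556,191), (570,314) and (312,339).

```bash
cat > h.py <<'E'
import numpy as np, cv2
from station import ctrl
def ray(c,uv,z):  # uv in native pixels -> world at height z
    T=c["camera_from_world"];R=T[:3,:3];o=-R.T@T[:3,3]
    d=R.T@np.linalg.solve(c["intrinsics"],[uv[0],uv[1],1.]); return o+d*(z-o[2])/d[2]
def blobs(c,lo,hi,box):
    h=cv2.cvtColor(c["color"],cv2.COLOR_RGB2HSV); m=cv2.inRange(h,lo,hi)
    n,_,s,ce=cv2.connectedComponentsWithStats(m)
    x0,x1,y0,y1=box
    return [(s[i,4],ce[i]) for i in range(1,n) if s[i,4]>4 and x0<ce[i][0]<x1 and y0<ce[i][1]<y1]
def proj(c,p):
    q=c["camera_from_world"]@np.r_[p,1]; q=c["intrinsics"]@q[:3]; return q[:2]/q[2]
E
python3 - <<'E'
from h import *
c=ctrl.camera("top"); s=ctrl.camera("scene")
P=np.array([ray(c,(np.array(p)+.5)*.64-.5,.012)[:2] for p in [(302,215),(556,191),(570,314),(312,339)]])
M=np.array([(175,310),(175,-310),(-125,-310),(-125,310)])/1e3
A,_=cv2.estimateAffinePartial2D(M,P); sc=np.hypot(A[0,0],A[1,0]); yaw=np.arctan2(A[1,0],A[0,0])
# rigid
R=np.array([[np.cos(yaw),-np.sin(yaw)],[np.sin(yaw),np.cos(yaw)]]); t=P.mean(0)-R@M.mean(0)
print("scale",sc,"yaw",yaw,"t",t,"res mm",((M@R.T+t-P)*1e3).round(1).tolist())
np.savez("st.npz",R=R,t=t)
w=lambda p:np.r_[R@np.array(p[:2])/1e3+t,p[2]/1e3]
inv=lambda p:((np.r_[R.T@(p[:2]-t),p[2]])*1e3).round(1)
for a,ce in blobs(c,(0,150,100),(6,255,255),(250,310,185,205))+blobs(c,(175,150,100),(180,255,255),(250,310,185,205)):
    print("tab",a,ce,[inv(ray(c,ce,z)) for z in (.098,.131)])
for a,ce in blobs(c,(8,150,120),(22,255,255),(290,320,160,180)): print("knob",a,ce,inv(ray(c,ce,.19)),ray(c,ce,.19))
for a,ce in blobs(s,(0,150,100),(6,255,255),(190,270,180,200)): print("scene red",a,ce)
for a,ce in blobs(s,(8,150,120),(22,255,255),(190,220,170,195)): print("scene knob",a,ce)
for nm,p in dict(Lup=(-94,45,131),Rup=(-94,-45,131),Ldn=(-94,62,98),Rdn=(-94,-62,98)).items(): print(nm,"world",w(p),"top",proj(c,w(p)),"scene",proj(s,w(p)))
E
```

```text
scale 1.0028481953729922 yaw 0.09514393567882105 t [ 0.6100438  -0.06565781] res mm [[-0.9, -0.2], [-0.8, 0.6], [0.3, 0.7], [1.4, -1.2]]
tab 60 [298.76666667 196.5       ] [array([-90.3, -58.2,  98. ]), array([-91.9, -55. , 131. ])]
tab 67 [269.32835821 199.29850746] [array([-90.2,  46.7,  98. ]), array([-91.9,  47.5, 131. ])]
knob 15 [305.6 170.6] [-10.9 -80.9 190. ] [ 0.60689261 -0.14721733  0.19      ]
scene red 21 [251.04761905 187.28571429]
scene knob 61 [203.42622951 184.13114754]
Lup world [ 0.51219392 -0.02979138  0.131     ] top [270.11374956 199.83165612] scene [246.49009447 187.72861094]
Rup world [ 0.52074396 -0.11938433  0.131     ] top [295.94760672 197.36575609] scene [223.44109295 183.66084423]
Ldn world [ 0.51057891 -0.01286827  0.098     ] top [265.14143246 200.76658939] scene [251.11992061 195.92044866]
Rdn world [ 0.52235897 -0.13630744  0.098     ] top [299.9370704 197.4451352] scene [219.74870635 190.22402025]
```

The left tab is up: measured at (-92, 47.5, 131), while the model gives (-94, 45, 131). So I press the left tab. Next I close the fingers and move above it.

```bash
python3 -m pendant '[[[1.4,2.37,0],-0.017],[[1.4,2.37,0],-0.017],[[1.4,2.37,0],-0.017],[[1.4,2.37,0],-0.017],[[1.4,2.37,0],-0.017],[[1.4,2.37,0],-0.017],[[1.4,2.37,0],-0.017],[[1.4,2.37,0],-0.017],[[1.4,2.37,0],-0.017],[[1.4,2.37,0],-0.017],[[1.4,2.37,0],-0.017],[[1.4,2.37,0],-0.017],[[1.4,2.37,0],-0.017],[[1.4,2.37,0],-0.017],[[1.4,2.37,0],-0.017],[[1.4,2.37,0],-0.017],[[1.4,2.37,0],-0.017],[[1.4,2.37,0],-0.017],[[1.4,2.37,0],-0.017],[[1.4,2.37,0],-0.017]]' 0 10
python3 -m pendant '[[[0,0,-2],0],[[0,0,-2],0],[[0,0,-1],0],[[0,0,0],0],[[0,0,0],0]]'
python3 - <<'E'
from h import *
c=ctrl.camera("wrist"); cv2.imwrite("pics/w1.png",c["color"][:,:,::-1])
S=np.load("st.npz");o=ctrl.get_obs();print((S["R"].T@(o["ee_pos"][:2]-S["t"])*1e3),o["ee_pos"],o["eef_rot"])
w=lambda p:np.r_[S["R"]@np.array(p[:2])/1e3+S["t"],p[2]/1e3]
print(proj(c,w((-94,46,131))),proj(c,w((-94,-61,98))),proj(c,o["ee_pos"]))
E
```

```text
time_s: 1.87
ee_pos: [0.5096, -0.0246, 0.2054]
eef_rot: [-3.142, 0.0, 0.089]
force: [0.4, -0.9, 0.3]
grip_width: 0.0008
grip_force: 0.0
time_s: 2.28
ee_pos: [0.5091, -0.0262, 0.1557]
eef_rot: [-3.141, 0.0, 0.089]
force: [-0.1, 0.2, 0.1]
grip_width: 0.0004
grip_force: 0.0
[-96.35564907  48.75315028] [ 0.50949237 -0.02627899  0.15636725] [ 3.14138757e+00 -9.10386258e-04  8.93515109e-02]
[260.77740569 210.24892257] [375.21850641 197.9396319 ] [257.39600692 224.90118996]
```

View pics/w1.png

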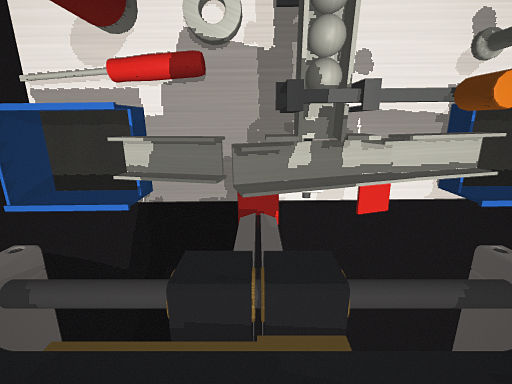

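The wrist view shows the fingertip right above the left tab at (258,206). The right tab is at (374,198), where the model predicts it. Pressing down now.

```bash
python3 -m pendant '[[[0,0,-1],0],[[0,0,-1],0],[[0,0,-0.6],0],[[0,0,-0.6],0],[[0,0,-0.6],0],[[0,0,-0.6],0],[[0,0,-0.6],0],[[0,0,0],0],[[0,0,0],0],[[0,0,0],0]]'
python3 -m pendant '[[[0,0,1],0],[[0,0,2],0],[[0,0,3],0],[[0,0,3],0],[[-1,0,3],0],[[0,0,0],0],[[0,0,0],0],[[0,0,0],0]]'
python3 - <<'E'
from h import *
c=ctrl.camera("wrist"); cv2.imwrite("pics/w2.png",c["color"][:,:,::-1])
S=np.load("st.npz");o=ctrl.get_obs();print((S["R"].T@(o["ee_pos"][:2]-S["t"])*1e3),o["ee_pos"])
w=lambda p:np.r_[S["R"]@np.array(p[:2])/1e3+S["t"],p[2]/1e3]
for p in [(-94,61,98),(-94,-46,131)]: print(proj(c,w(p)))
for b in blobs(c,(8,150,120),(22,255,255),(300,512,0,200)): print(b, ray(c,b[1],.178))
E
```

```text
time_s: 3.17
ee_pos: [0.5093, -0.026, 0.1057]
eef_rot: [3.142, -0.0, 0.09]
force: [0.7, -0.4, -0.0]
grip_width: 0.0004
grip_force: 0.0
time_s: 3.83
ee_pos: [0.499, -0.0259, 0.2255]
eef_rot: [3.142, -0.0, 0.09]
force: [-0.5, -1.0, -1.0]
grip_width: 0.0007
grip_force: 0.0
[-106.87509169   50.10436415] [ 0.49889214 -0.02593324  0.22485969]
[247.95557833 173.50979696]
[348.26736951 179.04286669]
(np.int32(526), array([431.17870722,  84.7338403 ])) [ 0.61207065 -0.15581735  0.178     ]
(np.int32(5), array([420.,  99.])) [ 0.60060359 -0.14952693  0.178     ]
```

View pics/w2.png

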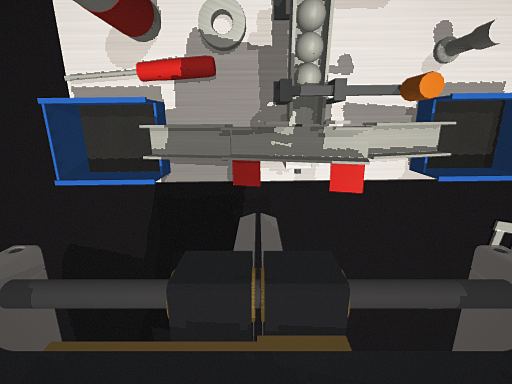

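The gate has flipped: the tabs are at (247,173) and (347,178), as predicted. The knob top is at about (432,86). I'll cross-check the knob position between cameras.

```bash
python3 - <<'E'
from h import *
S=np.load("st.npz");inv=lambda p:((np.r_[S["R"].T@(p[:2]-S["t"]),p[2]])*1e3).round(1)
c=ctrl.camera("wrist");s=ctrl.camera("scene")
print(inv(ray(c,(432,85),.19)),inv(ray(c,(426,86),.178)),inv(ray(c,(409,92),.160)),inv(ray(s,(203.4,184.1),.178)))
for n,cc in (("w",c),("s",s)):
  o=-cc["camera_from_world"][:3,:3].T@cc["camera_from_world"][:3,3];print(n,o)
h=cv2.cvtColor(c["color"],cv2.COLOR_RGB2HSV)[60:110,390:455]; print(cv2.boundingRect(cv2.inRange(h,(5,120,60),(25,255,255))))
E
```

```text
[ -8.4 -82.8 190. ] [ -7.7 -85.4 178. ] [-10.6 -82.1 160. ] [ -7.1 -82.3 178. ]
w [ 0.57266698 -0.01952519  0.40542609]
s [1.63009231 0.51136007 0.98754722]
(10, 11, 45, 30)
```

```bash
python3 -m pendant '[[[1.14,-1.65,0],0],[[1.14,-1.65,0],0],[[1.14,-1.65,0],0],[[1.14,-1.65,0],0],[[1.14,-1.65,0],0],[[1.14,-1.65,0],0],[[1.14,-1.65,0],0],[[1.14,-1.65,0],0],[[1.14,-1.65,0],0],[[1.14,-1.65,0],0],[[0,0,0],0],[[0,0,0],0],[[0,0,-1.5],0],[[0,0,-1.5],0],[[0,0,-1.2],0],[[0,0,-1.1],0],[[0,0,0],0],[[0,0,0],0]]'
python3 - <<'E'
from h import *
c=ctrl.camera("wrist"); cv2.imwrite("pics/w3.png",c["color"][:,:,::-1])
S=np.load("st.npz");o=ctrl.get_obs();print((S["R"].T@(o["ee_pos"][:2]-S["t"])*1e3),o["ee_pos"],o["force"])
E
```

```text
time_s: 5.48
ee_pos: [0.613, -0.1906, 0.1723]
eef_rot: [-3.141, 0.001, 0.09]
force: [0.6, -0.4, 0.7]
grip_width: 0.0005
grip_force: 0.0
[  -8.62247111 -124.93652811] [ 0.61332935 -0.19084842  0.17304612] [ 0.41387437 -0.17156396 -0.07545125]
```

View pics/w3.png

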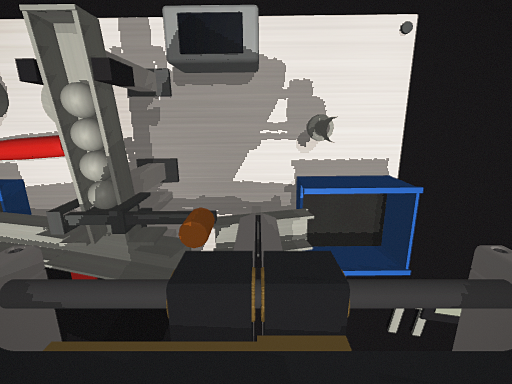

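The knob is at (197,228) and the fingertip sits to its right at the same depth, clear of it. Pushing left.

```bash
python3 -m pendant '[[[-0.1,1,0],0],[[-0.05,0.5,0],0],[[-0.06,0.6,0],0],[[-0.06,0.6,0],0],[[-0.06,0.6,0],0],[[-0.06,0.6,0],0],[[-0.06,0.6,0],0],[[-0.06,0.6,0],0],[[-0.06,0.6,0],0],[[0,0.2,0],0],[[0,0,0],0]]'
python3 - <<'E'
from h import *
S=np.load("st.npz");o=ctrl.get_obs();print((S["R"].T@(o["ee_pos"][:2]-S["t"])*1e3),o["force"])
E
```

```text
time_s: 6.45
ee_pos: [0.6074, -0.1313, 0.1724]
eef_rot: [-3.141, 0.0, 0.09]
force: [0.2, 0.5, -0.2]
grip_width: 0.0003
grip_force: 0.0
[ -8.83809622 -65.06484453] [ 0.1594817   0.49331309 -0.23109787]
```

```bash
python3 -m pendant '[[[-0.02,0.2,0],0],[[-0.02,0.2,0],0],[[0,0,0],0],[[0,0,0],0]]'; python3 - <<'E'
from h import *
c=ctrl.camera("wrist"); cv2.imwrite("pics/w4.png",c["color"][:,:,::-1])
E
```

```text
time_s: 6.78
ee_pos: [0.6072, -0.1301, 0.1725]
eef_rot: [3.138, -0.001, 0.088]
force: [2.2, -12.4, -1.5]
grip_width: 0.0003
grip_force: 6.6
```

View pics/w4.png

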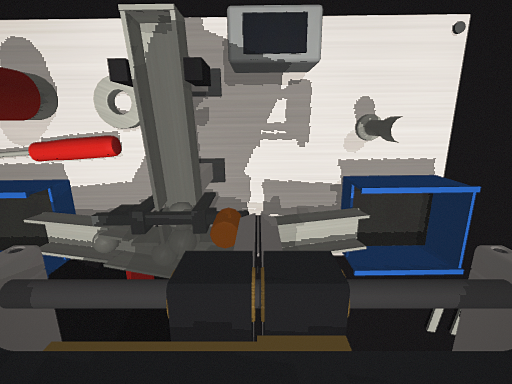

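The stop is against its end (12 N) and the balls are rolling left over the gate (105,243 to 180,245). Backing off to the right, then up.

```bash
python3 -m pendant '[[[0.1,-1,0],0],[[0.1,-1,0],0],[[0.1,-1,0],0],[[0,0,2],0],[[0,0,3],0],[[0,0,3],0],[[-2,-2,2],0],[[-3,-2,0],0],[[-3,-2,0],0],[[-3,-2,0],0],[[-3,-2,0],0],[[0,0,0],0],[[0,0,0],0],[[0,0,0],0],[[0,0,0],0],[[0,0,0],0],[[0,0,0],0],[[0,0,0],0],[[0,0,0],0],[[0,0,0],0]]'; python3 - <<'E'
from h import *
c=ctrl.camera("top"); cv2.imwrite("pics/t5.png",cv2.resize(c["color"][110:230,180:380,::-1],(800,480),interpolation=cv2.INTER_CUBIC))
c=ctrl.camera("wrist"); cv2.imwrite("pics/w5.png",c["color"][:,:,::-1])
E
```

```text
time_s: 8.5
ee_pos: [0.4702, -0.2578, 0.2724]
eef_rot: [-3.141, 0.0, 0.09]
force: [0.1, 0.6, -0.1]
grip_width: 0.0004
grip_force: 0.0
```

View pics/t5.png

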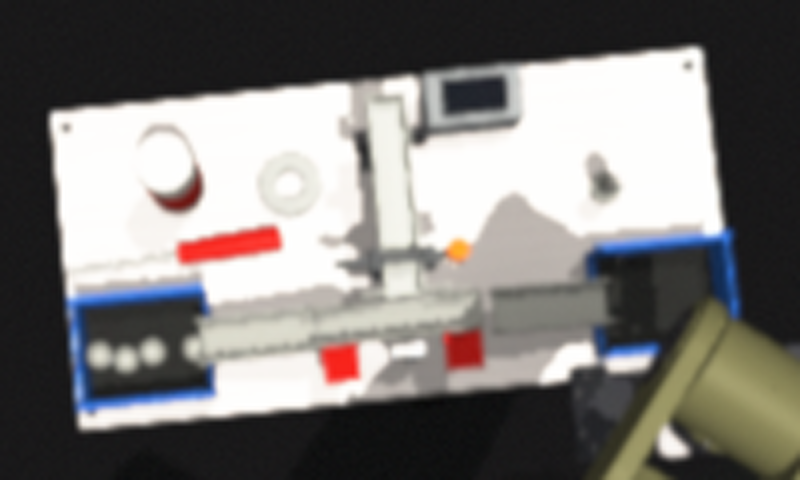

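View pics/w5.png

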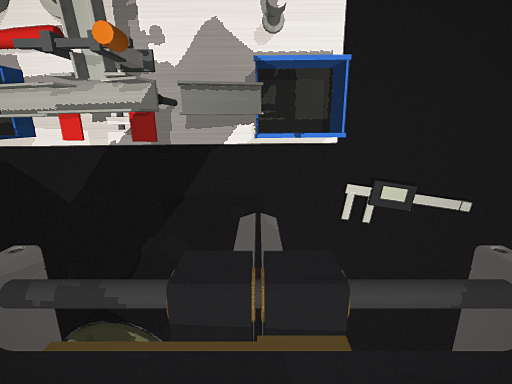

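Three balls lie in the left bin at (100–155,355), and the fourth is at the chute mouth (193,348). I'll wait a moment and check again.

```bash
python3 -m pendant '[[[0,0,0],0],[[0,0,0],0],[[0,0,0],0],[[0,0,0],0],[[0,0,0],0],[[0,0,0],0],[[0,0,0],0],[[0,0,0],0],[[0,0,0],0],[[0,0,0],0],[[0,0,0],0],[[0,0,0],0]]' | head -1; python3 - <<'E'
from h import *
c=ctrl.camera("top"); a=cv2.resize(c["color"][110:230,180:380,::-1],(640,384),interpolation=cv2.INTER_CUBIC)
cv2.imwrite("pics/t6.png",a)
S=np.load("st.npz");inv=lambda p:((np.r_[S["R"].T@(p[:2]-S["t"]),p[2]])*1e3).round(1)
print(inv(ray(c,(180+193/4,110+348/4),.03)),[(inv(ray(c,b[1],.19))) for b in blobs(c,(8,150,120),(22,255,255),(285,320,160,180))])
E
```

```text
time_s: 9.6
[-63.8 196.1  30. ] [array([-12.8, -42.1, 190. ])]
```

View pics/t6.png

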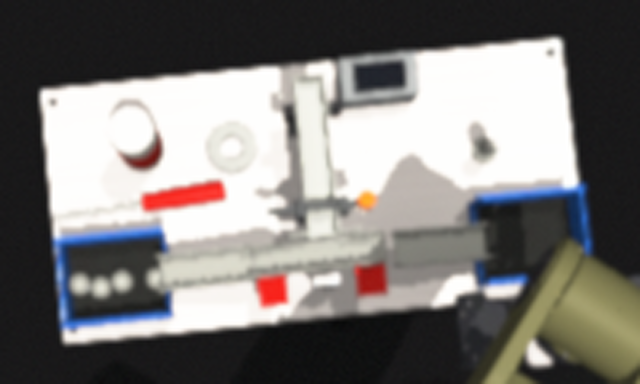

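The fourth ball is at rest near y 196, partly hidden by the chute mouth. I'll use the last picture from above and to the left to make sure it is in the bin.

```bash
python3 -m pendant '[[[-0.3,2.5,0.1],0],[[-0.3,2.5,0.1],0],[[-0.3,2.5,0.1],0],[[-0.3,2.5,0.1],0],[[-0.3,2.5,0.1],0],[[-0.3,2.5,0.1],0],[[-0.3,2.5,0.1],0],[[-0.3,2.5,0.1],0],[[-0.3,2.5,0.1],0],[[-0.3,2.5,0.1],0],[[-0.3,2.5,0.1],0],[[-0.3,2.5,0.1],0],[[-0.3,2.5,0.1],0],[[-0.3,2.5,0.1],0],[[-0.3,2.5,0.1],0],[[-0.3,2.5,0.1],0],[[-0.3,2.5,0.1],0],[[-0.3,2.5,0.1],0],[[0,0,0],0],[[0,0,0],0]]'; python3 - <<'E'
from h import *
c=ctrl.camera("wrist"); cv2.imwrite("pics/w7.png",c["color"][:,:,::-1])
E
```

```text
time_s: 11.32
ee_pos: [0.4158, 0.1927, 0.2904]
eef_rot: [3.141, 0.0, 0.092]
force: [-0.5, -0.7, -0.6]
grip_width: 0.0003
grip_force: 0.0
```

View pics/w7.png

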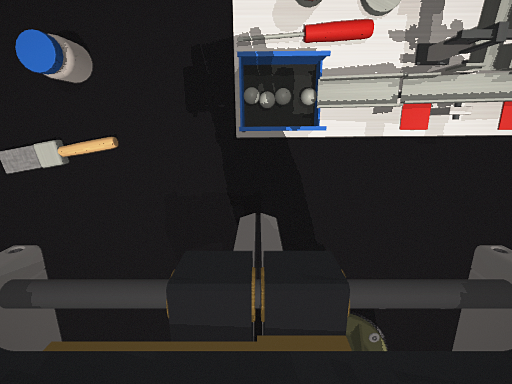

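All four balls are inside the left bin, at (252,95), (266,99), (283,96) and (308,96), and all appear the same size. Handing in.

```bash
python3 -c "
from station import ctrl
print(ctrl.hand_in())"
```

```text
the job is handed in; nothing more can be done
None
```

I pressed the left tab so the gate rocked over, then pushed the slide stop left to its end; all four balls rolled into the left blue bin, and I handed the job in at about 11 s of the 42 s allowed.

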